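# Fit the fresh filter in the bench fume extractor

## Robot

A 6-joint arm with a two-finger parallel gripper is mounted at the origin on the work surface. World frame = base frame: x ahead of the robot, y to its left, z up, the work surface at z = 0. Lengths are in m, angles in rad, forces in N, time in s.
With the tool pointing down it reaches from about 0.35 to 0.775 m from the base axis. Payload 7.3 kg.
Tool frame: the origin (TCP) lies between the finger pads; the fingertips stand ahead of it and the grasp point (between the pads) lies 6 mm ahead of it (robot.tip_extent is the x of the fingertips in the tool frame, in m); x points along the fingers, z is the direction in which the jaws open and shut, and the axes are right-handed (so a half turn about x gives the same grasp; the last joint's range is limited). The gripper opens to 92 mm and grips with 3 to 60 N. Pads are 19 mm wide; open, the fingers measure 130 mm over their backs; the gripper's body (75 mm by 190 mm) begins 47 mm behind the grasp point.
Start: joints at [1.011, 0.342, 1.524, -0, 1.275, -0.146], TCP at [0.211, 0.481, 0.252] pointing down, gripper open.
Joint ranges: [-2.53, 2.53], [-0.77, 2.02], [0.04, 2.7], [-1, 4.14], [0.28, 2.66], [-3.11, 3.11]. Speed limits (rad/s): [2.57, 2.57, 3.14, 3.14, 3.14, 3.14].

## Interface

Orientations are given as [roll, pitch, yaw] about the fixed x, y, z axes, in that order (R = Rz(yaw) Ry(pitch) Rx(roll)).
In Python, from cell import robot gives the robot as it stands. The module is installed in compiled form; this text tells all that it offers.
- The arm moves only by the shell command python3 -m creep 'ROWS' [FORCE]. ROWS is JSON, a list of rows, each an object with "translation": the shift along the tool's x, y, z in m, a list of three; "twist": the turn, a rotation vector about the tool's x, y, z in rad, a list of three; "hand": the opening in per cent of the stroke, from 0 (shut) to 100 (fully open). A call has 1 to 5 rows; each row is the pose to reach, as a shift and turn from the pose measured when the call began, along the tool's axes at that moment; what a row does not reach only later rows make up. A row lasts 1/10 s, in which the tool goes at most 50 mm and 8.59 degrees, less where a joint would pass 70% of its speed; a pose out of reach is approached as far as the arm can. A call with a gripper value outside its range is refused whole. The fingers move at their own pace and stop on an object; FORCE is the grip in N (left out, the last holds). Time passes only in rows, so rows that repeat a pose let the fingers close. It gives the time, the measured TCP pose, the force and the opening at its end, in the units of the state.
- robot.observe(): the state, without advancing time (a new reading comes with each control period).
- robot.read_camera(name): name is "scene" or "top" or "wrist"; returns the picture (420x560x3 uint8, blue, green, red); there is no depth.
- robot.calibration(name): a dict with "intrinsics" (3x3 intrinsics, pixels), "cam_to_world" (4x4, takes a point from camera to world coordinates); the wrist camera has in their place "mount" (4x4, takes a point from camera to tool coordinates, whose origin is the TCP and whose axes are the tool frame's). Camera axes: x right, y up, looking along -z (the intrinsics and any distortion apply to the point x, -y, -z); pixel columns grow to the right and rows downward; lengths in m; the calibration is good to about 2 mm. A picture is of the moment at which its call begins: read the wrist's pose just before it. calibration takes no time and is no camera call.
- robot.hand_in(): hands the job in, once; it reports no verdict.
The state is a dict: "time": time; "qpos": joint angles; "qvel": joint speeds; "joint_efforts": joint torques, N m; "tool_pos": TCP position; "tool_rot": TCP orientation; "contact_force": force on the tool from outside, world axes, zero at the start; "torque": the same for the moment, N m; "opening": finger opening in m.
Only numpy, scipy, OpenCV 4.12 (cv2) and the standard library are available. Lean on these libraries where they do the work, as an engineer would, in place of code of your own. Each camera call takes 0.05 s, during which the arm holds its last target. There are 200 camera calls.

## Task

Fit the clean filter, the one with the teal cap and white pleats, into the round collar on top of the blue fume extractor: set it in with its two lugs in the two open gaps of the collar, push it down against the sprung seal and turn it a quarter turn clockwise (seen from above) so that it locks under the rim, then let go. Leave the dirty grey filter standing where it is.

Things in the scene. Friction and masses are not known exactly. Their poses are not given: they have to be found in the camera images.
- filter_new: Clean filter: teal, white pleats, 0.14-0.28 kg, upright. Body 68 mm diameter, cap 72 mm, cap top 52 mm up. On it a grip bar 56 mm long (along x), 16 mm thick (y), 52 to 86 mm up. Two lugs 16 mm wide at +x and -x, in line with the bar, reach 48 mm from the axis, 4 to 12 mm up. Half-turn symmetric. Origin: centre of the underside; z up.
- filter_used: Dirty filter, to be left alone: same shape and size as the clean one, but grey cap, bar and lugs and dark brown pleats. Origin: centre of the underside; z up.
- extractor: Fixed blue box 180 x 180 x 90 mm; on top a grey collar, 116 mm across, to 124 mm up. Origin: centre of its underside; axes as socket. Sprung seal in the collar: 3.5 N to start, plus 350 N/m; it stops when the filter's underside is 26 mm below socket. Released after the turn, the spring lifts the lugs against the tabs (underside 18 mm below the point) and friction holds it.
- socket (a point): Collar centre, at the top of two yellow 6 mm thick rim tabs, 122 mm over the bench; z up. Bore 78 mm, 106 mm under the tabs. Two 56 degree gaps at +x, -x (white marks); locked lugs at +y, -y (green marks). Filter underside meets the seal 8 mm below this point; lugs pass under the tabs below 18 mm: push to about 22 mm. Turns clockwise only, stop at about 98 degrees.
Not all that is in view belongs to the job. What is meant by the filter_new is not pink or red, and is the smaller of those in its own colour.

How it is judged:
By the outcome, as a careful person would: the job done as asked, in the order asked, and still so for the second after the job is handed in, with the robot touching nothing.
It also fails if it takes over 48 s, if anything falls off the work surface, if the arm or the gripper's body presses on something with over 40 N, if the wrist force passes 120 N, or if a joint passes its speed limit or range.

## Working session

There is one attempt and no reset: what is moved stays moved. The work goes in short steps, Python scripts to look and compute and a shell command to move; the robot and the scene stay as the last step left them, time stands still between calls to the robot, and variables do not carry over. Pictures are saved under pics/ and viewed, about 8 in all and at most 12, crops included, and the job is handed in when it is done.

```bash
mkdir -p pics; python3 - <<'E'
from cell import robot
import cv2, numpy as np
np.set_printoptions(precision=4,suppress=True)
s=robot.observe(); print({k:np.round(v,4) for k,v in s.items()}, robot.tip_extent)
for n in ("top","scene"):
    im=robot.read_camera(n); cv2.imwrite(f"pics/{n}0.png",im); c=robot.calibration(n); print(n,c)
print(robot.calibration("wrist"))
E
```

```text
{'time': np.float64(0.0), 'qpos': array([ 1.011 ,  0.3427,  1.525 , -0.    ,  1.2754, -0.146 ]), 'qvel': array([ 0.0005,  0.0001, -0.0024,  0.0007, -0.0001,  0.0001]), 'joint_efforts': array([  0.0007, -43.1242, -24.4218,   0.072 ,   0.0559,  -0.0001]), 'tool_pos': array([0.2109, 0.4804, 0.2511]), 'tool_rot': array([ 3.0012,  1.5693, -2.125 ]), 'contact_force': array([ 0.2813, -0.2309, -0.561 ]), 'torque': array([-0.0481, -0.0404, -0.0125]), 'opening': np.float64(0.092)} 0.025
top {'intrinsics': array([[381.3388,   0.    , 281.7609],
       [  0.    , 381.3388, 206.8072],
       [  0.    ,   0.    ,   1.    ]]), 'cam_to_world': array([[ 0.0292,  0.9903, -0.1357,  0.494 ],
       [-0.9989,  0.0338,  0.0319, -0.0201],
       [ 0.0362,  0.1346,  0.9902,  0.8427],
       [ 0.    ,  0.    ,  0.    ,  1.    ]])}
scene {'intrinsics': array([[389.0809,   0.    , 284.8913],
       [  0.    , 389.0809, 212.0084],
       [  0.    ,   0.    ,   1.    ]]), 'cam_to_world': array([[ 0.4407, -0.7582,  0.4806,  0.9747],
       [ 0.8976,  0.365 , -0.2473, -0.2121],
       [ 0.0121,  0.5403,  0.8414,  0.7693],
       [ 0.    ,  0.    ,  0.    ,  1.    ]])}
{'intrinsics': array([[371.1493,   0.    , 286.0651],
       [  0.    , 371.1493, 207.9605],
       [  0.    ,   0.    ,   1.    ]]), 'mount': array([[ 0.0006,  0.2479, -0.9688, -0.1321],
       [-0.0003,  0.9688,  0.2479,  0.0667],
       [ 1.    ,  0.0001,  0.0006, -0.0007],
       [ 0.    ,  0.    ,  0.    ,  1.    ]])}
```

View pics/top0.png

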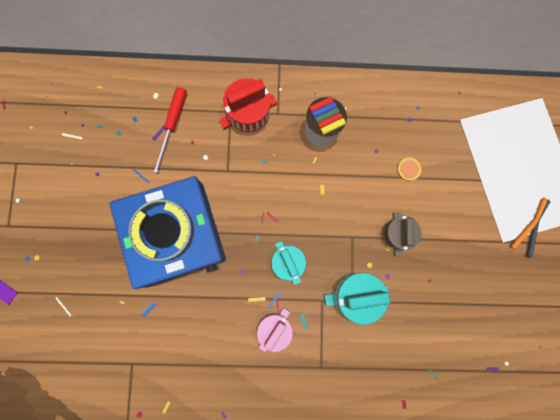

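View pics/scene0.png

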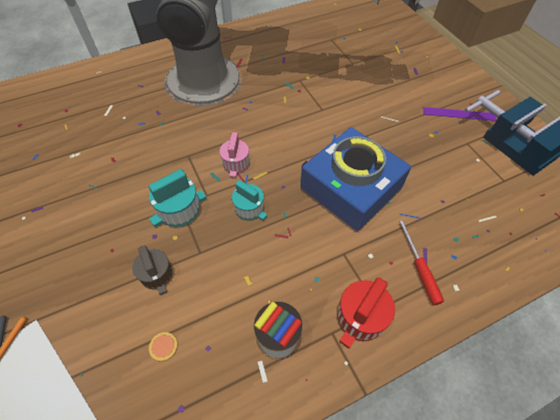

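Candidates in the top view are small teal (289,263), large teal (362,299), pink (275,333), red (248,103) and grey (404,233). The small teal one fits: it is teal, not pink or red, and the smaller of the two teal ones. I'll confirm it in an enlarged crop with measured overlays.

```bash
cat > h.py <<'E'
from cell import robot
import cv2, numpy as np
from scipy.spatial.transform import Rotation as R
np.set_printoptions(precision=4,suppress=True)
def campose(n,s=None):
    c=robot.calibration(n)
    if "mount" not in c: return c["intrinsics"],c["cam_to_world"]
    T=np.eye(4); T[:3,:3]=R.from_euler("xyz",s["tool_rot"]).as_matrix(); T[:3,3]=s["tool_pos"]
    return c["intrinsics"],T@c["mount"]
def proj(P,K,T):
    p=(np.atleast_2d(P)-T[:3,3])@T[:3,:3]; p=p*[1,-1,-1]
    q=p@K.T; return q[:,:2]/q[:,2:]
def back(uv,z,K,T):
    uv=np.atleast_2d(uv); d=np.c_[uv,np.ones(len(uv))]@np.linalg.inv(K).T*[1,-1,-1]@T[:3,:3].T
    return T[:3,3]+d*((z-T[2,3])/d[:,2])[:,None]
def circ(x,y,z,r,n=60):
    a=np.linspace(0,2*np.pi,n); return np.c_[x+r*np.cos(a),y+r*np.sin(a),0*a+z]
def pts(x,y,th,L):
    c,s=np.cos(th),np.sin(th); L=np.array(L,float); return np.c_[x+c*L[:,0]-s*L[:,1],y+s*L[:,0]+c*L[:,1],L[:,2]]
def filter_polys(x,y,th):
    b=[[sx*.028,sy*.008,z] for z in(.052,.086) for sx in(-1,1) for sy in(-1,1)]
    out=[circ(x,y,.052,.036),circ(x,y,.04,.036),pts(x,y,th,b)]
    for s in(1,-1): out.append(pts(x,y,th,[[s*u,v,z] for z in(.004,.012) for u in(.034,.048) for v in(-.008,.008)]))
    return out
def render(polys,K,T,shape):
    m=np.zeros(shape,np.uint8)
    for P in polys: cv2.fillConvexPoly(m,cv2.convexHull(np.round(proj(P,K,T)*16).astype(np.int32)),1,cv2.LINE_8,4)
    return m
E
python3 - <<'E'
from h import *
K,T=campose("top"); im=cv2.imread("pics/top0.png"); hsv=cv2.cvtColor(im,cv2.COLOR_BGR2HSV)
m=cv2.inRange(hsv,(80,80,60),(97,255,255)); n,l,st,ce=cv2.connectedComponentsWithStats(m)
for i in range(1,n):
    if st[i,4]>150: print("teal",st[i],ce[i],back(ce[i],.052,K,T)[0])
roi=lambda a:a
ym=cv2.inRange(hsv,(22,100,120),(35,255,255)); ym[:,:120]=0; ym[:,205:]=0; ym[:190]=0; ym[270:]=0
ys,xs=np.nonzero(ym); P=back(np.c_[xs,ys],.122,K,T)[:,:2]
(c,r)=cv2.minEnclosingCircle(P.astype(np.float32)); print("yellow circ",c,r,len(P))
gm=cv2.inRange(hsv,(50,100,120),(75,255,255)); n,l,st,ce=cv2.connectedComponentsWithStats(gm)
for i in range(1,n):
    if st[i,4]>12: print("green",st[i],ce[i],back(ce[i],.09,K,T)[0])
wm=cv2.inRange(hsv,(0,0,190),(180,50,255)); n,l,st,ce=cv2.connectedComponentsWithStats(wm)
for i in range(1,n):
    if st[i,4]>12 and ce[i][0]<230 and ce[i][1]>150: print("white",st[i],ce[i],back(ce[i],.09,K,T)[0])
big=cv2.resize(np.hstack([im[215:305,245:335],im[175:295,105:225][15:105,8:98]]),None,fx=4.4,fy=4.4,interpolation=cv2.INTER_CUBIC)
cv2.imwrite("pics/crop1.png",big)
E
```

```text
teal [ 271  242   35   42 1000] [288.06  262.534] [ 0.4874 -0.0619  0.052 ]
teal [ 338  273   52   52 2026] [363.1555 298.0992] [ 0.4199 -0.2174  0.052 ]
yellow circ (0.5420510768890381, 0.18492525815963745) 0.05276411399245262 782
green [197 214   7  11  55] [200.0182 219.2545] [0.567  0.1159 0.09  ]
green [124 237   8  11  59] [127.3559 242.4746] [0.5172 0.2531 0.09  ]
white [154 130  15  42  89] [161.     151.3596] [0.7013 0.2016 0.09  ]
white [203 155   5   5  17] [205.1765 156.9412] [0.6932 0.1129 0.09  ]
white [145 190  19  12 142] [154.0775 195.9085] [0.6103 0.2087 0.09  ]
white [165 260  19  13 151] [174.053  266.1722] [0.4744 0.1604 0.09  ]
white [ 56 297  15  19  43] [ 62.8605 306.2558] [0.3938 0.3632 0.09  ]
```

View pics/crop1.png

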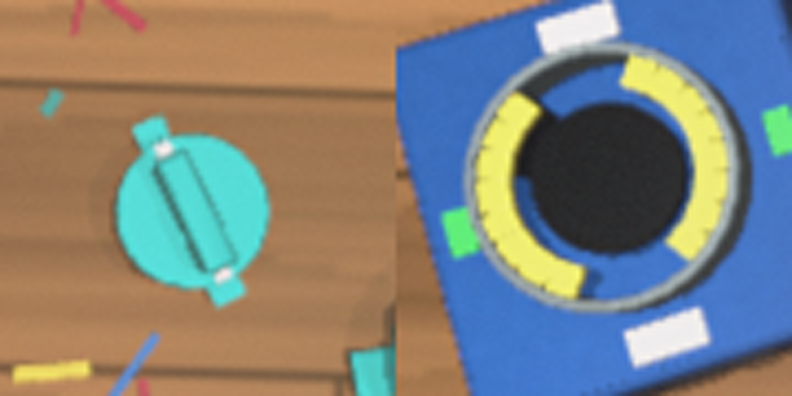

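The crop shows the small teal filter (white bar-end marks, crop (190,210)) with a clear 72 mm cap. In the collar, the gaps lie towards the white marks and the tabs towards the green marks. Next I'll fit the pose in both fixed cameras.

```bash
cat > fit.py <<'E'
from h import *
from scipy.optimize import minimize
def teal(im): return cv2.inRange(cv2.cvtColor(im,cv2.COLOR_BGR2HSV),(80,80,50),(98,255,255))
def comp(m,uv,rad=45):
    z=np.zeros_like(m); cv2.circle(z,tuple(int(v) for v in uv),rad,255,-1); return ((m&z)>0).astype(np.uint8)
def fit(im,cam,x0,keep=None,S=4):
    K,T=cam; K=np.diag([S,S,1.])@K; K[:2,2]+=(S-1)/2
    big=cv2.resize(im,None,fx=S,fy=S,interpolation=cv2.INTER_LINEAR); m=teal(big)
    n,l,st,ce=cv2.connectedComponentsWithStats(m)
    uv=proj([x0[0],x0[1],.052],K,T)[0]; m=comp(m,uv,30*S) if keep is None else comp(m,uv,keep*S)
    m=cv2.morphologyEx(m,cv2.MORPH_CLOSE,np.ones((4*S+1,)*2))
    f=lambda p: 1-(lambda r:(r&m).sum()/(r|m).sum())(render(filter_polys(p[0],p[1],p[2]),K,T,m.shape))
    best=min((minimize(f,[x0[0],x0[1],t],method="Nelder-Mead",options=dict(initial_simplex=np.array([[x0[0],x0[1],t],[x0[0]+.006,x0[1],t],[x0[0],x0[1]+.006,t],[x0[0],x0[1],t+.15]]),maxiter=120)) for t in (x0[2]-.15,x0[2]+.15)),key=lambda r:r.fun)
    return best.x,best.fun
E
python3 - <<'E'
from fit import *
for n in("top","scene"):
    print(n,fit(cv2.imread(f"pics/{n}0.png"),campose(n),[.4874,-.062,.44]))
E
```

```text
top (array([ 0.4872, -0.0623,  0.4815]), np.float64(0.03425420845797411))
scene (array([ 0.4878, -0.058 ,  0.4494]), np.float64(0.14629985071443807))
```

```bash
cat >> h.py <<'E'
def goal(x,y,z,deg):
    """shift and twist to a tool pointing down with the jaw axis (tool z) at heading deg (mod 180)"""
    s=robot.observe(); R0=R.from_euler("xyz",s["tool_rot"]); M=R0.as_matrix()
    h=np.degrees(np.arctan2(M[1,2],M[0,2]))
    print("t %.2f pos"%s["time"],s["tool_pos"],"heading %.2f tilt %.2f"%(h,np.degrees(np.arccos(-M[2,0]))),"q",s["qpos"],"F",s["contact_force"],"open %.4f"%s["opening"])
    print("translation",M.T@(np.array([x,y,z])-s["tool_pos"]))
    for k in(0,180):
        a=np.radians(deg+k); zt=np.array([np.cos(a),np.sin(a),0]); xt=np.array([0,0,-1.])
        Mt=np.c_[xt,np.cross(zt,xt),zt]; print("twist",(R0.inv()*R.from_matrix(Mt)).as_rotvec(),"heading",deg+k)
E
python3 -c "
from h import *
goal(.487,-.062,.22,117)"
```

```text
t 0.10 pos [0.2109 0.4804 0.2511] heading 66.29 tilt 0.08 q [ 1.011   0.3427  1.5249 -0.      1.2754 -0.146 ] F [0.0178 0.4775 0.0934] open 0.0919
translation [ 0.0315 -0.4709 -0.3856]
twist [-0.8851 -0.0012 -0.0008] heading 117
twist [ 2.2565 -0.001   0.0014] heading 297
```

```bash
python3 -c "
from h import *
goal(.542,.1845,.29,110)"
```

```text
t 0.10 pos [0.2109 0.4804 0.2511] heading 66.29 tilt 0.08 q [ 1.011   0.3427  1.5249 -0.      1.2754 -0.146 ] F [0.0178 0.4775 0.0934] open 0.0919
translation [-0.0388 -0.4221 -0.1379]
twist [-0.7629 -0.0012 -0.0007] heading 110
twist [ 2.3787 -0.0009  0.0015] heading 290
```

```bash
python3 -m creep '[{"translation":[-0.01,-0.047,-0.015],"twist":[-0.1,0,0],"hand":100},{"translation":[-0.02,-0.094,-0.03],"twist":[-0.2,0,0],"hand":100},{"translation":[-0.03,-0.141,-0.045],"twist":[-0.3,0,0],"hand":100},{"translation":[-0.039,-0.188,-0.06],"twist":[-0.42,0,0],"hand":100},{"translation":[-0.039,-0.235,-0.076],"twist":[-0.54,0,0],"hand":100}]' 45; python3 -c "
from h import *
goal(.542,.1845,.29,110)"
```

```text
time: 0.6
tool_pos: [0.3964, 0.3157, 0.2912]
tool_rot: [-1.812, 1.57, -0.11]
contact_force: [0.2, 1.4, -0.3]
opening: 0.0916
t 0.60 pos [0.3964 0.3157 0.2912] heading 97.54 tilt 0.05 q [ 0.5214  0.2791  1.5034 -0.0006  1.3584 -1.1808] F [ 0.1743  1.4003 -0.3246] open 0.0916
translation [ 0.0014 -0.1271 -0.1491]
twist [-0.2175 -0.0003  0.0009] heading 110
twist [2.9241 0.0013 0.0005] heading 290
```

```bash
python3 -m creep '[{"translation":[0,-0.032,-0.037],"twist":[-0.08,0,0],"hand":100},{"translation":[0,-0.064,-0.075],"twist":[-0.16,0,0],"hand":100},{"translation":[0.001,-0.096,-0.112],"twist":[-0.218,0,0],"hand":100},{"translation":[0.001,-0.127,-0.149],"twist":[-0.218,0,0],"hand":100},{"translation":[0.001,-0.127,-0.149],"twist":[-0.218,0,0],"hand":100}]'; python3 - <<'E'
from h import *
s=robot.observe(); im=robot.read_camera("wrist"); cv2.imwrite("pics/w1.png",im)
np.save("w1.npy",np.r_[s["tool_pos"],s["tool_rot"]])
K,T=campose("wrist",s); o=im.copy(); x,y,a=.542,.1845,np.radians(19.8)
for r,z in((.053,.122),(.039,.122),(.058,.124)):
    cv2.polylines(o,[np.round(proj(circ(x,y,z,r),K,T)).astype(int)],True,(255,0,255),1)
cv2.imwrite("pics/w1o.png",o)
hsv=cv2.cvtColor(im,cv2.COLOR_BGR2HSV)
ym=cv2.inRange(hsv,(22,100,100),(35,255,255)); n,l,st,ce=cv2.connectedComponentsWithStats(ym)
for i in range(1,n):
    if st[i,4]>200: print("yel",st[i],ce[i],back(ce[i],.122,K,T)[0])
for nm,lo,hi in(("green",(50,90,90),(75,255,255)),("white",(0,0,180),(180,60,255))):
    n,l,st,ce=cv2.connectedComponentsWithStats(cv2.inRange(hsv,lo,hi))
    for i in range(1,n):
        if st[i,4]>150: print(nm,st[i],ce[i],back(ce[i],.09,K,T)[0])
goal(.487,-.062,.2,117)
E
```

```text
time: 1.1
tool_pos: [0.5453, 0.1802, 0.289]
tool_rot: [-3.12, 1.569, -1.205]
contact_force: [-0.7, 0.3, 0.3]
opening: 0.0919
yel [ 231  139   43  109 2086] [249.2445 193.2009] [0.5527 0.1499 0.122 ]
yel [ 316  139   44  109 2084] [339.953  193.2466] [0.5275 0.2202 0.122 ]
yel [ 57 261  16  62 313] [ 62.8786 295.3163] [0.6962 0.0234 0.122 ]
yel [501 262  15  61 308] [509.5097 294.6948] [0.5622 0.3952 0.122 ]
green [207 177  14  22 282] [213.6383 187.5461] [0.5661 0.117  0.09  ]
green [368 177  14  22 284] [374.1831 187.4894] [0.517  0.2542 0.09  ]
white [529  82  14  44 176] [535.3011 103.2557] [0.4026 0.3555 0.09  ]
white [275  96  40  20 788] [294.2525 105.4365] [0.4739 0.1614 0.09  ]
white [239 230  86  40 602] [287.9402 259.108 ] [0.6088 0.204  0.09  ]
white [255 308  30  37 185] [269.7135 325.7568] [0.6823 0.211  0.09  ]
t 1.15 pos [0.5433 0.1823 0.2891] heading 109.77 tilt 0.05 q [ 0.1902  0.4075  1.3207 -0.0004  1.4142 -1.7255] F [ 0.1801  0.4647 -0.5509] open 0.0918
translation [ 0.0893  0.1355 -0.2108]
twist [-0.1262 -0.0003 -0.0009] heading 117
twist [ 3.0154 -0.0014  0.0004] heading 297
```

View pics/w1o.png

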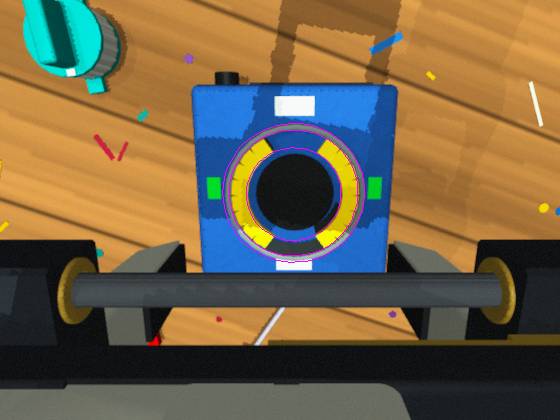

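The overlay circles sit on the collar (wrist view centre ~(294,192)), and the green and white marks agree on an axis of 19.7°. I'll re-measure once the arm has settled, then go to the filter.

```bash
python3 - <<'E'
from h import *
for k in range(2):
    s=robot.observe(); im=robot.read_camera("wrist")
    K,T=campose("wrist",s); hsv=cv2.cvtColor(im,cv2.COLOR_BGR2HSV)
    f=lambda lo,hi,z,a,b:[back(c,z,K,T)[0] for q,c in (lambda r:list(zip(r[2],r[3]))[1:])(cv2.connectedComponentsWithStats(cv2.inRange(hsv,lo,hi))) if a<q[4]<b and q[1]<240]
    Y=f((22,100,100),(35,255,255),.122,1500,4000); G=f((50,90,90),(75,255,255),.09,200,500)
    print(s["tool_pos"],"Y",np.mean(Y,0),"G",np.mean(G,0),[np.degrees(np.arctan2(*(p[1]-p[0])[1::-1])) for p in(Y,G)])
goal(.487,-.062,.2,117)
E
```

```text
[0.5433 0.1823 0.2891] Y [0.5402 0.1851 0.122 ] G [0.5416 0.1856 0.09  ] [np.float64(109.62598994055595), np.float64(109.74865061590526)]
[0.5421 0.1837 0.2894] Y [0.5402 0.1851 0.122 ] G [0.5415 0.1856 0.09  ] [np.float64(109.64669638150838), np.float64(109.53094136048566)]
t 1.25 pos [0.5415 0.1847 0.2898] heading 109.98 tilt 0.04 q [ 0.1946  0.4051  1.3227  0.0002  1.4144 -1.725 ] F [-0.4971 -0.0076 -0.1149] open 0.0918
translation [ 0.0898  0.1354 -0.2132]
twist [-0.1224  0.0003 -0.0006] heading 117
twist [ 3.0191 -0.0009 -0.0005] heading 297
```

```bash
python3 -m creep '[{"translation":[0,0.025,-0.04],"twist":[-0.03,0,0],"hand":100},{"translation":[0.01,0.05,-0.08],"twist":[-0.06,0,0],"hand":100},{"translation":[0.03,0.075,-0.12],"twist":[-0.09,0,0],"hand":100},{"translation":[0.05,0.1,-0.16],"twist":[-0.122,0,0],"hand":100},{"translation":[0.07,0.12,-0.19],"twist":[-0.122,0,0],"hand":100}]'; python3 -c "
from h import *
goal(.487,-.062,.2,117)"
```

```text
time: 1.75
tool_pos: [0.4924, -0.0352, 0.2197]
tool_rot: [-2.522, 1.57, -0.477]
contact_force: [0.3, -0.9, -0.8]
opening: 0.0923
t 1.75 pos [ 0.4924 -0.0352  0.2197] heading 117.14 tilt 0.03 q [-0.2267  0.3144  1.6589 -0.0002  1.1678 -2.271 ] F [ 0.2755 -0.8575 -0.7512] open 0.0923
translation [ 0.0197  0.0171 -0.0214]
twist [ 0.0024 -0.0005  0.0003] heading 117
twist [-3.1392 -0.0005 -0.0007] heading 297
```

```bash
python3 -m creep '[{"translation":[0.02,0.017,-0.021],"twist":[0,0,0],"hand":100},{"translation":[0.02,0.017,-0.021],"twist":[0,0,0],"hand":100},{"translation":[0.02,0.017,-0.021],"twist":[0,0,0],"hand":100},{"translation":[0.02,0.017,-0.021],"twist":[0,0,0],"hand":100},{"translation":[0.02,0.017,-0.021],"twist":[0,0,0],"hand":100}]'; python3 - <<'E'
from fit import *
s=robot.observe(); im=robot.read_camera("wrist"); cv2.imwrite("pics/w2.png",im)
cam=campose("wrist",s); p,e=fit(im,cam,[.487,-.062,.46],keep=75,S=2); print(p,np.degrees(p[2]),e)
for P in filter_polys(*p): cv2.polylines(im,[cv2.convexHull(np.round(proj(P,*cam)).astype(np.int32))],True,(255,0,255),1)
cv2.imwrite("pics/w2o.png",im)
goal(p[0],p[1],.082,np.degrees(p[2])+90)
E
```

```text
time: 2.25
tool_pos: [0.4875, -0.0603, 0.2006]
tool_rot: [-2.276, 1.569, -0.229]
contact_force: [-0.1, 0.9, -0.6]
opening: 0.0915
[ 0.4865 -0.062   0.4657] 26.68196577142696 0.0649462811344872
t 2.30 pos [ 0.4874 -0.0605  0.2005] heading 117.25 tilt 0.12 q [-0.2796  0.3296  1.6953  0.      1.1146 -2.3261] F [ 0.0457 -0.1319 -0.4667] open 0.0922
translation [ 0.1185  0.0017 -0.0007]
twist [ 0.01   -0.0014  0.0016] heading 116.68196577142696
twist [-3.1316 -0.0024 -0.0022] heading 296.681965771427
```

View pics/w2o.png

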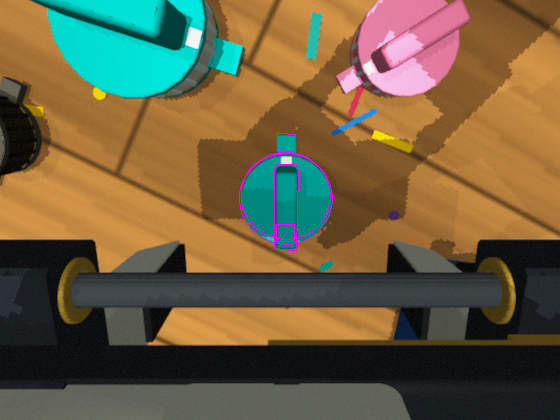

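The wrist overlay fits the small teal filter at (286,197), bar vertical in the picture and the jaws straddling it. The fit agrees with the top camera within 1 mm. Now I'll descend and grip.

```bash
python3 -m creep '[{"translation":[0.04,0.001,-0.001],"twist":[0.01,-0.001,0.001],"hand":100},{"translation":[0.075,0.002,-0.001],"twist":[0.01,-0.001,0.001],"hand":100},{"translation":[0.1,0.002,-0.001],"twist":[0.01,-0.001,0.001],"hand":100},{"translation":[0.118,0.002,-0.001],"twist":[0.01,-0.001,0.001],"hand":100},{"translation":[0.118,0.002,-0.001],"twist":[0.01,-0.001,0.001],"hand":100}]'; python3 -c "
from h import *
goal(.4865,-.062,.082,116.7)"
```

```text
time: 2.8
tool_pos: [0.4852, -0.0613, 0.0807]
tool_rot: [0.779, 1.567, 2.816]
contact_force: [-0.5, -0.1, -0.7]
opening: 0.092
t 2.80 pos [ 0.4852 -0.0613  0.0807] heading 116.74 tilt 0.21 q [-0.2827  0.4947  1.8337  0.0002  0.8168 -2.3203] F [-0.4864 -0.1297 -0.6984] open 0.0920
translation [-0.0013 -0.0008 -0.0012]
twist [ 0.0007  0.0026 -0.0026] heading 116.7
twist [-3.1409  0.004   0.0041] heading 296.7
```

```bash
python3 -m creep '[{"translation":[-0.001,-0.001,-0.001],"twist":[0,0.003,-0.003],"hand":60},{"translation":[-0.001,-0.001,-0.001],"twist":[0,0.003,-0.003],"hand":30},{"translation":[-0.001,-0.001,-0.001],"twist":[0,0.003,-0.003],"hand":0},{"translation":[-0.001,-0.001,-0.001],"twist":[0,0.003,-0.003],"hand":0},{"translation":[-0.001,-0.001,-0.001],"twist":[0,0.003,-0.003],"hand":0}]' 45; python3 -m creep '[{"translation":[0,0,0],"twist":[0,0,0],"hand":0},{"translation":[0,0,0],"twist":[0,0,0],"hand":0},{"translation":[0,0,0],"twist":[0,0,0],"hand":0}]'; python3 -c "
from h import *
goal(.4865,-.062,.28,116.7)"
```

```text
time: 3.3
tool_pos: [0.4868, -0.0618, 0.0822]
tool_rot: [-2.333, 1.569, -0.295]
contact_force: [-0.4, 0.3, -0.4]
opening: 0.0565
time: 3.6
tool_pos: [0.4868, -0.0619, 0.0822]
tool_rot: [-2.312, 1.569, -0.275]
contact_force: [0.1, -0.2, 0.4]
opening: 0.0328
t 3.60 pos [ 0.4868 -0.0619  0.0822] heading 116.73 tilt 0.09 q [-0.2827  0.4923  1.8321  0.      0.8155 -2.3201] F [ 0.1432 -0.1801  0.3519] open 0.0328
translation [-0.1978  0.0001 -0.0002]
twist [ 0.0006 -0.0011  0.0012] heading 116.7
twist [-3.141  -0.0019 -0.0017] heading 296.7
```

```bash
python3 -m creep '[{"translation":[0,0,0],"twist":[0,0,0],"hand":0},{"translation":[0,0,0],"twist":[0,0,0],"hand":0},{"translation":[0,0,0],"twist":[0,0,0],"hand":0},{"translation":[0,0,0],"twist":[0,0,0],"hand":0},{"translation":[0,0,0],"twist":[0,0,0],"hand":0}]'; python3 -m creep '[{"translation":[-0.03,0,0],"twist":[0,0,0],"hand":0},{"translation":[-0.07,0,0],"twist":[0,0,0],"hand":0},{"translation":[-0.11,0,0],"twist":[0,0,0],"hand":0},{"translation":[-0.14,0,0],"twist":[0,0,0],"hand":0},{"translation":[-0.15,0,0],"twist":[0,0,0],"hand":0}]'; python3 -c "
from h import *
goal(.541,.185,.26,109.7)"
```

```text
time: 4.1
tool_pos: [0.4867, -0.0619, 0.0821]
tool_rot: [-2.335, 1.57, -0.298]
contact_force: [0.5, 0.4, -1.6]
opening: 0.0159
time: 4.6
tool_pos: [0.4876, -0.0621, 0.2351]
tool_rot: [-2.322, 1.564, -0.284]
contact_force: [-0.2, 0.3, -1.8]
opening: 0.0156
t 4.60 pos [ 0.4876 -0.0621  0.2351] heading 116.74 tilt 0.39 q [-0.2827  0.2923  1.645  -0.      1.1974 -2.3202] F [-0.1751  0.3097 -1.7587] open 0.0156
translation [-0.025  -0.159   0.1965]
twist [ 0.1229 -0.0044  0.0053] heading 109.7
twist [-3.0186 -0.008  -0.0066] heading 289.7
```

```bash
python3 -m creep '[{"translation":[-0.02,-0.02,0.025],"twist":[0,0,0],"hand":0},{"translation":[-0.025,-0.05,0.06],"twist":[0.03,0,0],"hand":0},{"translation":[-0.025,-0.08,0.1],"twist":[0.06,0,0],"hand":0},{"translation":[-0.025,-0.11,0.135],"twist":[0.09,0,0],"hand":0},{"translation":[-0.025,-0.138,0.17],"twist":[0.12,-0.004,0.005],"hand":0}]'; python3 -m creep '[{"translation":[0,-0.012,0.015],"twist":[0,0,0],"hand":0},{"translation":[0,-0.021,0.026],"twist":[0,0,0],"hand":0},{"translation":[0,-0.021,0.026],"twist":[0,0,0],"hand":0},{"translation":[0,-0.021,0.026],"twist":[0,0,0],"hand":0}]'; python3 - <<'E'
from fit import *
s=robot.observe(); im=robot.read_camera("wrist"); cv2.imwrite("pics/w3.png",im)
cam=campose("wrist",s)
def polys(x,y,th,dz): return [P+[0,0,dz] for P in filter_polys(x,y,th)]
M=R.from_euler("xyz",s["tool_rot"]).as_matrix(); h=np.arctan2(M[1,2],M[0,2])-np.pi/2
for P in polys(s["tool_pos"][0],s["tool_pos"][1],h,s["tool_pos"][2]-.082): cv2.polylines(im,[cv2.convexHull(np.round(proj(P,*cam)).astype(np.int32))],True,(255,0,255),1)
for r,z in((.053,.122),(.058,.124)): cv2.polylines(im,[np.round(proj(circ(.541,.185,z,r),*cam)).astype(int)],True,(0,0,255),1)
cv2.imwrite("pics/w3o.png",im)
goal(.541,.185,.20,109.7)
E
```

```text
time: 5.1
tool_pos: [0.5339, 0.1538, 0.2584]
tool_rot: [1.554, 1.569, -2.812]
contact_force: [1.8, -0.3, -2.0]
opening: 0.0158
time: 5.5
tool_pos: [0.5446, 0.1845, 0.2576]
tool_rot: [1.658, 1.567, -2.709]
contact_force: [-0.5, -0.5, -1.1]
opening: 0.0159
t 5.55 pos [0.5446 0.1842 0.2579] heading 109.75 tilt 0.18 q [ 0.1932  0.4315  1.3691 -0.0008  1.344  -1.7221] F [ 0.7067 -0.0832 -2.2217] open 0.0155
translation [0.0579 0.0029 0.002 ]
twist [ 0.0008 -0.0003 -0.0031] heading 109.7
twist [-3.1408  0.0049 -0.0005] heading 289.7
```

View pics/w3o.png

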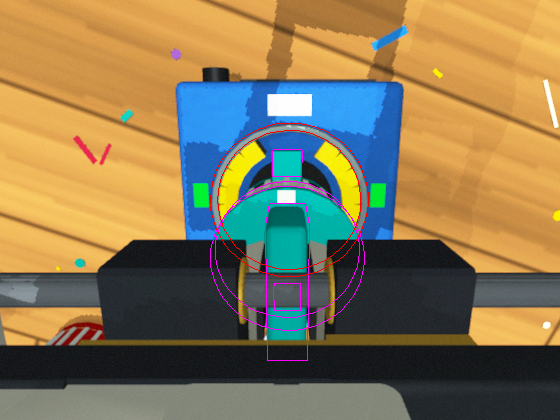

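The model of the held filter overlays the picture (lug at (287,165) in the collar's upper gap), so the grip is centred and the lugs line up with the gaps. I'll lower it to just above the seal.

```bash
python3 -m creep '[{"translation":[0.005,0.003,0.002],"twist":[0,0,-0.003],"hand":0},{"translation":[0.02,0.003,0.002],"twist":[0,0,-0.003],"hand":0},{"translation":[0.035,0.003,0.002],"twist":[0,0,-0.003],"hand":0},{"translation":[0.045,0.003,0.002],"twist":[0,0,-0.003],"hand":0},{"translation":[0.045,0.003,0.002],"twist":[0,0,-0.003],"hand":0}]'; python3 -c "
from h import *
goal(.541,.185,.182,109.7)"
```

```text
time: 6.05
tool_pos: [0.54, 0.1841, 0.2114]
tool_rot: [1.53, 1.568, -2.839]
contact_force: [-0.6, 0.1, -1.7]
opening: 0.0159
t 6.05 pos [0.54   0.1841 0.2114] heading 109.69 tilt 0.18 q [ 0.1944  0.4601  1.4551 -0.0004  1.2295 -1.7198] F [-0.5997  0.106  -1.6568] open 0.0159
translation [ 0.0294 -0.0013  0.0005]
twist [-0.0002  0.0001 -0.0032] heading 109.7
twist [ 3.1414 -0.005  -0.0002] heading 289.7
```

```bash
python3 -m creep '[{"translation":[0.006,-0.001,0],"twist":[0,0,-0.003],"hand":0},{"translation":[0.012,-0.001,0],"twist":[0,0,-0.003],"hand":0},{"translation":[0.018,-0.001,0],"twist":[0,0,-0.003],"hand":0},{"translation":[0.022,-0.001,0],"twist":[0,0,-0.003],"hand":0},{"translation":[0.022,-0.001,0],"twist":[0,0,-0.003],"hand":0}]' 55; python3 -c "
from h import *
goal(.541,.185,.182,109.7)"
```

```text
time: 6.55
tool_pos: [0.5412, 0.1844, 0.1896]
tool_rot: [-2.007, 1.57, -0.092]
contact_force: [-0.8, -1.5, 3.2]
opening: 0.0159
t 6.55 pos [0.5412 0.1844 0.1896] heading 109.70 tilt 0.03 q [ 0.1945  0.4806  1.4855 -0.0002  1.175  -1.72  ] F [-0.7636 -1.4953  3.1882] open 0.0159
translation [ 0.0076 -0.      0.0006]
twist [-0.0001 -0.0002  0.0005] heading 109.7
twist [3.1415 0.0008 0.0004] heading 289.7
```

```bash
python3 -m creep '[{"translation":[0.004,0,0],"twist":[0,0,0],"hand":0},{"translation":[0.008,0,0],"twist":[0,0,0],"hand":0},{"translation":[0.008,0,0],"twist":[0,0,0],"hand":0},{"translation":[0.008,0,0],"twist":[0,0,0],"hand":0}]'; python3 -c "
from h import *
goal(.541,.185,.1815,14.7)"
```

```text
time: 6.95
tool_pos: [0.5414, 0.1845, 0.1821]
tool_rot: [-1.844, 1.569, 0.071]
contact_force: [-1.3, -0.8, 6.5]
opening: 0.0157
t 6.95 pos [0.5414 0.1845 0.1821] heading 109.70 tilt 0.09 q [ 0.1945  0.4879  1.4955 -0.0002  1.1566 -1.72  ] F [-1.2907 -0.7833  6.5425] open 0.0157
translation [0.0006 0.0002 0.0006]
twist [1.658  0.0009 0.0015] heading 14.7
twist [-1.4835 -0.0015  0.0009] heading 194.7
```

Seal force matches 14 mm of compression, so the underside is about 22 mm below the socket. Now the clockwise turn (+x twist).

```bash
python3 -m creep '[{"translation":[0.001,0,0],"twist":[0.1,0,0],"hand":0},{"translation":[0.001,0,0],"twist":[0.2,0,0],"hand":0},{"translation":[0.001,0,0],"twist":[0.3,0,0],"hand":0},{"translation":[0.001,0,0],"twist":[0.4,0,0],"hand":0},{"translation":[0.001,0,0],"twist":[0.5,0,0],"hand":0}]'; python3 -c "
from h import *
print(robot.observe()['torque'])
goal(.541,.185,.1815,16.7)"
```

```text
time: 7.45
tool_pos: [0.5422, 0.1846, 0.1821]
tool_rot: [-1.318, 1.566, 0.093]
contact_force: [-0.2, -0.0, 5.4]
opening: 0.0156
[-0.1472 -0.0436  0.0276]
t 7.45 pos [0.5422 0.1846 0.1821] heading 80.83 tilt 0.25 q [ 0.1946  0.488   1.4956 -0.0005  1.1537 -1.2159] F [-0.2011 -0.0373  5.4176] open 0.0156
translation [0.0006 0.0013 0.0002]
twist [1.1192 0.0034 0.0032] heading 16.7
twist [-2.0223 -0.0036  0.0038] heading 196.7
```

```bash
python3 -m creep '[{"translation":[0.001,0.001,0],"twist":[0.1,0,0],"hand":0},{"translation":[0.001,0.001,0],"twist":[0.2,0,0],"hand":0},{"translation":[0.001,0.001,0],"twist":[0.3,0.001,0.001],"hand":0},{"translation":[0.001,0.001,0],"twist":[0.4,0.001,0.001],"hand":0},{"translation":[0.001,0.001,0],"twist":[0.5,0.002,0.002],"hand":0}]'; python3 -c "
from h import *
print(robot.observe()['torque'])
goal(.541,.185,.1815,16.7)"
```

```text
time: 7.95
tool_pos: [0.5421, 0.1846, 0.182]
tool_rot: [-1.021, 1.566, -0.114]
contact_force: [0.8, -1.5, 6.8]
opening: 0.0157
[-0.295   0.049   0.0725]
t 7.95 pos [0.5421 0.1846 0.182 ] heading 51.95 tilt 0.26 q [ 0.1952  0.488   1.4958 -0.0015  1.1534 -0.7109] F [ 0.8428 -1.4874  6.7925] open 0.0157
translation [ 0.0005  0.0011 -0.0004]
twist [0.6152 0.0035 0.003 ] heading 16.7
twist [-2.5264 -0.004   0.0046] heading 196.7
```

```bash
python3 -m creep '[{"translation":[0.001,0.001,0],"twist":[0.12,0,0],"hand":0},{"translation":[0.001,0.001,0],"twist":[0.24,0.001,0.001],"hand":0},{"translation":[0.001,0.001,0],"twist":[0.36,0.001,0.001],"hand":0},{"translation":[0.001,0.001,0],"twist":[0.48,0.002,0.002],"hand":0},{"translation":[0.001,0.001,0],"twist":[0.6,0.003,0.003],"hand":0}]'; python3 - <<'E'
from h import *
print(robot.observe()['torque'])
goal(.541,.185,.1815,16.7)
cv2.imwrite("pics/top2.png",robot.read_camera("top")); cv2.imwrite("pics/sc2.png",robot.read_camera("scene"))
E
```

```text
time: 8.45
tool_pos: [0.5421, 0.1852, 0.1818]
tool_rot: [-0.24, 1.568, 0.062]
contact_force: [0.7, -1.5, 6.6]
opening: 0.0159
[-0.3272  0.1304  0.1298]
t 8.45 pos [0.5421 0.1852 0.1818] heading 17.30 tilt 0.16 q [ 0.1956  0.4891  1.4944 -0.0004  1.1553 -0.1061] F [ 0.7112 -1.4531  6.6057] open 0.0159
translation [ 0.0003  0.0001 -0.0011]
twist [0.0105 0.0027 0.0007] heading 16.7
twist [-3.1311 -0.001   0.0043] heading 196.7
```

```bash
python3 -m creep '[{"translation":[-0.001,0,0],"twist":[0.01,0.003,0],"hand":0},{"translation":[-0.002,0,0],"twist":[0.01,0.003,0],"hand":0},{"translation":[-0.003,0,0],"twist":[0.01,0.003,0],"hand":0},{"translation":[-0.004,0,0],"twist":[0.01,0.003,0],"hand":0},{"translation":[-0.004,0,0],"twist":[0.01,0.003,0],"hand":0}]'; python3 -c "
from h import *
print(robot.observe()['torque'])
goal(.541,.185,.186,16.7)"
```

```text
time: 9.05
tool_pos: [0.5423, 0.1853, 0.186]
tool_rot: [-0.667, 1.57, -0.374]
contact_force: [1.3, -0.3, 3.1]
opening: 0.0158
[-0.1698  0.0598  0.0043]
t 9.05 pos [0.5423 0.1853 0.186 ] heading 16.80 tilt 0.05 q [ 0.1957  0.4865  1.4862 -0.0005  1.1682 -0.0974] F [ 1.3264 -0.3133  3.1479] open 0.0158
translation [ 0.      0.0001 -0.0014]
twist [0.0018 0.0006 0.0005] heading 16.7
twist [-3.1398 -0.0008  0.001 ] heading 196.7
```

```bash
python3 -m creep '[{"translation":[0,0,0],"twist":[0,0,0],"hand":20},{"translation":[0,0,0],"twist":[0,0,0],"hand":40},{"translation":[0,0,0],"twist":[0,0,0],"hand":60},{"translation":[0,0,0],"twist":[0,0,0],"hand":60},{"translation":[0,0,0],"twist":[0,0,0],"hand":60}]'; python3 -m creep '[{"translation":[-0.02,0,0],"twist":[0,0,0],"hand":80},{"translation":[-0.05,0,0],"twist":[0,0,0],"hand":80},{"translation":[-0.09,0,0],"twist":[0,0,0],"hand":80},{"translation":[-0.11,0,0],"twist":[0,0,0],"hand":80},{"translation":[-0.11,0,0],"twist":[0,0,0],"hand":80}]'; python3 - <<'E'
from h import *
goal(.541,.185,.30,16.7)
s=robot.observe(); im=robot.read_camera("wrist"); cam=campose("wrist",s)
cv2.imwrite("pics/w4.png",im)
for P in filter_polys(.5415,.185,np.radians(16.7-90)): cv2.polylines(im,[cv2.convexHull(np.round(proj(P+[0,0,.104],*cam)).astype(np.int32))],True,(255,0,255),1)
cv2.imwrite("pics/w4o.png",im)
E
```

```text
time: 9.55
tool_pos: [0.5423, 0.1853, 0.1859]
tool_rot: [-0.773, 1.57, -0.48]
contact_force: [-0.2, 0.4, 0.2]
opening: 0.0456
time: 10.05
tool_pos: [0.5434, 0.1857, 0.2993]
tool_rot: [-0.139, 1.564, 0.155]
contact_force: [-0.1, 1.4, -0.1]
opening: 0.0735
t 10.05 pos [0.5434 0.1857 0.2993] heading 16.81 tilt 0.41 q [ 0.196   0.3999  1.3049 -0.0003  1.4296 -0.0974] F [-0.1244  1.4384 -0.0715] open 0.0735
translation [-0.0007  0.     -0.0025]
twist [0.0019 0.0072 0.001 ] heading 16.7
twist [-3.1396 -0.0016  0.0113] heading 196.7
```

View pics/w4o.png

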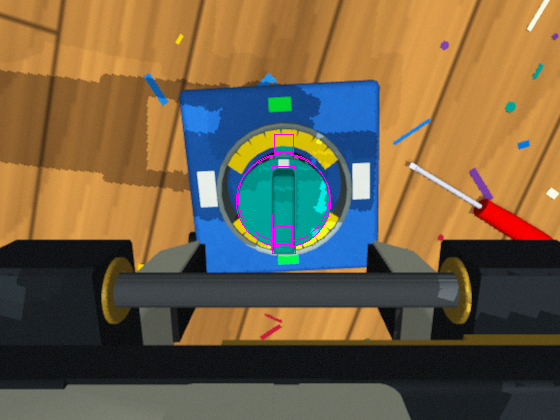

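The cap and bar match the locked model (underside at 104 mm, bar towards the green marks at (280,104) and (288,259)). The lugs are hidden under the yellow tabs and the fingers are clear. One last check that it holds and that the grey filter is unmoved, then I'll hand in.

```bash
python3 -m creep '[{"translation":[-0.02,0,0],"twist":[0,0,0],"hand":80},{"translation":[-0.02,0,0],"twist":[0,0,0],"hand":80},{"translation":[-0.02,0,0],"twist":[0,0,0],"hand":80},{"translation":[-0.02,0,0],"twist":[0,0,0],"hand":80},{"translation":[-0.02,0,0],"twist":[0,0,0],"hand":80}]'; python3 - <<'E'
from fit import *
import fit as F
a=cv2.imread("pics/top0.png"); b=robot.read_camera("top")
print("grey filter diff",np.abs(a[205:262,378:430].astype(int)-b[205:262,378:430]).max(), "big teal/pink",np.percentile(np.abs(a[270:355,250:395].astype(int)-b[270:355,250:395]),99))
old=F.filter_polys; F.filter_polys=lambda x,y,t:[P+[0,0,.104] for P in old(x,y,t)[:3]]
for k,im in(("before",cv2.imread("pics/w4.png")),("now",None)):
    s=robot.observe()
    if im is None:
        im=robot.read_camera("wrist"); p,e=fit(im,campose("wrist",s),[.5415,.185,np.radians(-73)],keep=60,S=2); print(p,np.degrees(p[2]),e)
print(robot.observe()["contact_force"],robot.observe()["time"])
E
```

```text
time: 10.6
tool_pos: [0.5422, 0.1854, 0.3156]
tool_rot: [-0.462, 1.57, -0.168]
contact_force: [-0.7, 0.5, 0.3]
opening: 0.0733
grey filter diff 10 big teal/pink 95.0
[0.5412 0.1861 0.2065] 11.829365738777856 0.09610104338275671
[ 0.1825 -1.053  -0.5739] 10.7
```

The silhouette fit has no hold on the angle here, because the bar lies inside the cap outline and the lugs are hidden. I'll check by eye, along with the change at the neighbouring filters.

```bash
python3 - <<'E'
from h import *
w=robot.read_camera("wrist"); t=robot.read_camera("top")
cv2.imwrite("pics/end.png",cv2.resize(np.hstack([w[70:280,170:400],t[190:400,230:460]]),None,fx=1.7,fy=1.7))
E
```

```text
(no output)
```

View pics/end.png

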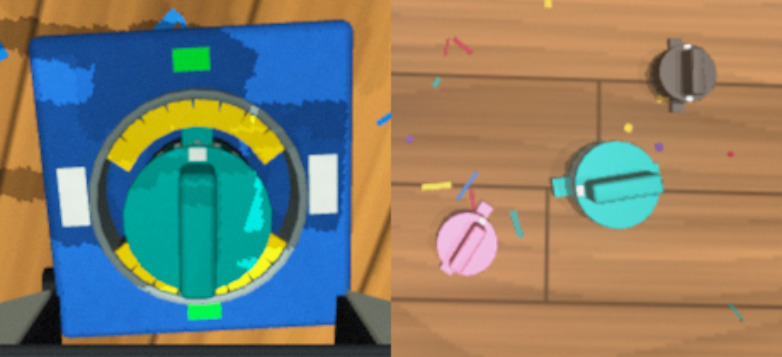

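The lug is under the yellow tab at crop (197,135), with the bar lined up on the green marks (192,60) and (204,312). The grey, pink and large teal filters stand where they were, and the changed pixels come only from the filter I removed.

```bash
python3 -c "
from cell import robot
print(robot.hand_in())"
```

```text
the job is handed in; nothing more can be done
None
```

I fitted the small teal filter into the collar and locked it, then handed the job in at about 10.8 s. I set it in with its lugs in the gaps, pushed it down about 22 mm, turned it 93° clockwise, let it rise against the tabs and let go.

- **Push:** just before the turn, the seal force matched the expected spring force at that depth.
- **Final pictures:** the bar lines up with the green marks, the visible lug is under its yellow tab, and the gripper is clear. The grey filter has not moved, and the pink and large teal ones look unmoved.
- **Disagreement:** the last automatic fit agreed on the filter's position within about 1 mm, but its angle (12° instead of −73°) was wrong. The lugs were hidden and the bar lies inside the cap outline, so I judged the angle by eye and from the 16.8° jaw heading at release.
- **Pixel comparison:** the check around the pink and large teal filters showed a large change. I put that down to the removed filter, which partly lay in that area.

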